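# Shut and lock the stage drive hatch

### The arm

A 6-joint arm with a two-finger parallel gripper is mounted at the origin on the work surface. World frame = base frame: x ahead of the robot, y to its left, z up, the work surface at z = 0. Lengths are in m, angles in rad, forces in N, time in s.
With the tool pointing down it reaches from about 0.3 to 0.85 m from the base axis. Payload 4.2 kg.
Tool frame: the origin (TCP) lies at the very end of the fingers, on their centre line; the grasp point (between the pads) lies 19 mm behind it; z points along the fingers, y is the direction in which the jaws open and shut (so a half turn about z gives the same grasp; the last joint's range is limited). The gripper opens to 91 mm and grips with 3 to 60 N. Pads are 32 mm wide; open, the fingers measure 118 mm over their backs; the gripper's body (76 mm by 178 mm) begins 60 mm behind the grasp point.
Start: joints at [1.11, 0.32, 1.565, -0, 1.257, -0.02], TCP at [0.245, 0.52, 0.214] pointing down, gripper open.
Joint ranges: [-3.11, 3.11], [-0.84, 2.01], [0.21, 2.61], [-1.34, 4.49], [0.05, 2.63], [-2.56, 2.56]. Speed limits (rad/s): [2.57, 2.57, 3.14, 3.14, 3.14, 3.14].

### API

Orientations are given as a unit quaternion [w, x, y, z].
In Python, from workcell import manip gives the robot as it stands. The module is installed in compiled form; this text tells all that it offers.
- The arm moves only by the shell command python3 -m crank 'ROWS' [FORCE]. ROWS is text: rows parted by semicolons, each of 7 numbers parted by spaces: the shift along the tool's x, y, z in units of 30 mm (1.0 is 30 mm), then the turn, a rotation vector about the tool's x, y, z in units of 5 degrees (1.0 is 5 degrees), then the finger opening in mm, from 0 to 91.2. In form: dx dy dz ax ay az fingers; .... A call has 1 to 8 rows; each row is the pose to reach, as a shift and turn from the pose commanded when the call began, along the tool's axes at that moment; what a row does not reach only later rows make up. A row lasts 1/12 s, in which the tool goes at most 41.7 mm and 7.16 degrees, less where a joint would pass 70% of its speed; a pose out of reach is approached as far as the arm can. A call with a gripper value outside its range is refused whole. The fingers move at their own pace and stop on an object; FORCE is the grip in N (left out, the last holds). Time passes only in rows, so rows that repeat a pose let the fingers close. It gives the time, the measured TCP pose, the force and the opening at its end, in the units of the state.
- manip.state(): the state, without advancing time (a new reading comes with each control period).
- manip.camera(name): name is "side" or "top"; returns a dict with "image" (420x560x3 uint8, blue, green, red), "range_z" (420x560 float32, m along the optical axis (not along the pixel's ray), 0 where there is no reading), "fovy" (degrees; the focal length in pixels is half the picture's height over the tangent of half this angle, whatever the lens; pixels are square), "cx", "cy" (the principal point, pixels), "distortion" ([k1, k2, p1, p2, k3] as OpenCV has them; the pictures are not rectified), "extrinsics" (4x4, takes a point from world to camera coordinates). Camera axes: x right, y down, z forward; pixel columns grow to the right and rows downward; lengths in m; the calibration is good to about 2 mm. A picture is of the moment at which its call begins.
- manip.hand_in(): hands the job in, once; it reports no verdict.
The state is a dict: "time_s": time; "q": joint angles; "joint_vel": joint speeds; "joint_torque": joint torques, N m; "eef_pos": TCP position; "eef_rot": TCP orientation; "ft_force": force on the tool from outside, world axes, zero at the start; "moment": the same for the moment, N m; "grip_width": opening from 0.0 (shut) to 1.0 (fully open).
Only numpy, scipy, OpenCV 4.12 (cv2) and the standard library are available. Lean on these libraries where they do the work, as an engineer would, in place of code of your own. Each camera call takes 0.05 s, during which the arm holds its last target. There are 200 camera calls.

### The job

The sprung steel hatch on the wafer stage's drive housing stands ajar. Set the fingertips in the slot of its big blue quarter-turn fastener, press the hatch down flush, and while it is down turn the fastener clockwise until it stops with its orange marks at the green dot, so that the hatch stays locked shut when you let go. Only push and turn: pull nothing open, pick nothing up, and leave the things standing around where they are.

Things in the scene. Friction and masses are not known exactly. Their poses are not given: they have to be found in the camera images.
- housing: fixed stainless drive housing, 240 (x) x 300 (y) x 90 mm tall; origin at the centre of its underside, on the granite; z up. Own y from -141 to +41 mm of its top is the hatch, hinged along own x = +95 mm, free edge at own x = -105 mm; shut, its top is level with the rim, 90 mm up. The rest (y above 42 mm) is a fixed deck.
- flush_point (a point): where the centre of the slot floor lies when the hatch is flush: 94 mm above the granite, at own x = -35, y = -50 mm of the housing (axes as the housing). The fastener then turns about the upright line through it, and its top is 108 mm above the granite.
- hatch_edge (a point): middle of the hatch's free edge, on its top face; 90 mm above the granite when flush, about 24 mm higher when ajar. The tongue passes under its catch only while the slot floor is less than about 2 mm above flush; turned with the hatch ajar it lies over the catch and keeps the hatch from shutting.
- hatch (a joint): hatch angle, rad: 0 flush, positive with the free edge up; a spring holds it ajar at about 0.12 (the fastener some 16 mm high). About 4 to 6 N on the fastener shuts it; a hard stop lies at -0.02 (2.6 mm below flush at the fastener). Released unlocked it springs up again; locked, the tongue holds it at about 0.017.
- cam (a joint): fastener angle, rad: 0 unlocked (orange marks at the red dot) to 1.571 locked (orange marks at the green dot by the free edge), growing clockwise seen from above, hard stops at both ends; stays where it is left; turning takes about 0.1 N m. Starts between 0 and 0.35.
- slot_floor: pale floor of the slot across the fastener, a blue disc 110 mm across on the hatch; origin at the floor's centre, on the turning axis; own y along the slot, z out of it. The slot is straight, 30 mm wide, 14 mm deep, open at both ends. At angle q it lies along the housing's y axis turned clockwise by q. Orange marks flank its own -y end.
- jar_mid (a point): amber glass jar with white cap, 42 mm across, 45 mm tall, on the housing's deck (90 mm up); bystander; the point is its centre
- puck_mid (a point): brass calibration weight, 40 mm across, 28 mm tall, on the housing's deck; bystander; its centre
- stop_mid (a point): red plastic block 50 x 30 x 25 mm on the granite; bystander; its centre
- driver_grip (a point): small screwdriver 170 mm long lying on the granite; bystander; the middle of its handle
- solvent_mid (a point): white bottle with blue cap, 56 mm across, 130 mm tall, on the granite; bystander; its centre
- gauge_mid (a point): aluminium block 60 x 45 mm with a dark round top, 32 mm tall, on the granite; bystander; its centre
- chipbox_mid (a point): black box with a pale lid, 70 x 70 x 34 mm, on the granite; bystander; its centre

How it is judged:
On the way, in this order (a step that is already met when the one before it is completed fails the run):
1. a fingertip in the slot presses the hatch down flush, the fastener not yet locked (value of joint hatch below 0.03 rad and value of joint cam below 1 rad and contact force between the fingers and slot_floor above 0.5 N), for 0.05 s.
2. the fastener is turned to its locked stop with the hatch down (value of joint hatch below 0.03 rad and value of joint cam above 1.36 rad), for 0.1 s.
At the end, for the whole second after the job is handed in: With the robot clear, the fastener stands within 0.21 rad (12 degrees) of its locked stop and the hatch stays within 0.03 rad (6 mm at the free edge) of flush, both at rest; no bystander has moved more than 25 mm (all of step 2 and velocity of joint each of cam, hatch below 0.05 rad/s and not (distance of any of jar_mid, puck_mid, stop_mid, driver_grip, solvent_mid, gauge_mid, chipbox_mid from where it was at the start of the episode above 0.025 m)); the robot touches nothing.
It fails at once if the hatch is pulled open (value of joint hatch above 0.3 rad).
It fails at once if a bystander is lifted, carried or shoved by more than 40 mm (distance of any of jar_mid, puck_mid, stop_mid, driver_grip, solvent_mid, gauge_mid, chipbox_mid from where it was at the start of the episode above 0.04 m).
It also fails if it takes over 40 s, if anything falls off the work surface, if the arm or the gripper's body presses on something with over 40 N, if the wrist force passes 120 N, or if a joint passes its speed limit or range.

## Working session

There is one attempt and no reset: what is moved stays moved. The work goes in short steps, Python scripts to look and compute and a shell command to move; the robot and the scene stay as the last step left them, time stands still between calls to the robot, and variables do not carry over. Pictures are saved under pics/ and viewed, about 8 in all and at most 12, crops included, and the job is handed in when it is done.

```bash
mkdir -p pics
cat > h.py <<'E'
import numpy as np, cv2
from workcell import manip
def cam(name, fn=None):
    c=manip.camera(name)
    if fn: cv2.imwrite('pics/'+fn,c['image'])
    f=210/np.tan(np.radians(c['fovy'])/2)
    c['K']=np.array([[f,0,c['cx']],[0,f,c['cy']],[0,0,1]]); c['D']=np.array(c['distortion'],float)
    c['E']=np.array(c['extrinsics']); return c
def world(c):
    h,w=c['range_z'].shape
    u,v=np.meshgrid(np.arange(w),np.arange(h))
    n=cv2.undistortPoints(np.stack([u,v],-1).reshape(-1,1,2).astype(float),c['K'],c['D']).reshape(h,w,2)
    z=c['range_z'][...,None]; P=np.concatenate([n*z,z],-1)
    R=c['E'][:3,:3];t=c['E'][:3,3]
    return (P-t)@R
def pix(c,p):
    return cv2.projectPoints(np.array(p,float).reshape(-1,3),cv2.Rodrigues(c['E'][:3,:3])[0],c['E'][:3,3],c['K'],c['D'])[0].reshape(-1,2)
E
python3 - <<'E'
from h import *
a=cam('top','t0.png');b=cam('side','s0.png')
cv2.imwrite('pics/b0.png',cv2.resize(np.hstack([a['image'],b['image']]),None,fx=.71,fy=.71,interpolation=cv2.INTER_AREA))
np.save('t0.npy',world(a));np.save('s0.npy',world(b))
print(manip.state())
for c in(a,b):print(c['E'].round(3),c['D'],c['K'])
E
```

```text
{'time_s': 0.1, 'q': array([ 1.10999438e+00,  3.20234543e-01,  1.56550469e+00, -3.36347959e-06,
        1.25737564e+00, -2.00254009e-02]), 'joint_vel': array([-6.67485878e-04,  3.47605472e-05, -4.60005886e-03,  4.01067537e-04,
        2.48156799e-03, -1.46230620e-03]), 'joint_torque': array([-6.64681211e-04, -4.13330519e+01, -2.32511097e+01,  7.27762934e-02,
        4.20938933e-02, -6.71524072e-05]), 'eef_pos': array([0.24514571, 0.51965907, 0.21322088]), 'eef_rot': array([-1.79670787e-04,  2.18607948e-01,  9.75812475e-01, -7.39603211e-04]), 'ft_force': array([-0.23955129, -0.34616102, -0.37081362]), 'moment': array([0.02101277, 0.01430858, 0.00809302]), 'grip_width': 1.0031459585302978}
[[-0.01  -1.     0.016  0.06 ]
 [-0.992  0.008 -0.125  0.564]
 [ 0.125 -0.017 -0.992  1.146]
 [ 0.     0.     0.     1.   ]] [-0.16417679  0.          0.          0.          0.        ] [[473.11810338   0.         276.88991496]
 [  0.         473.11810338 202.12189643]
 [  0.           0.           1.        ]]
[[ 0.875 -0.484  0.012 -0.453]
 [-0.36  -0.667 -0.652  0.314]
 [ 0.324  0.566 -0.758  0.868]
 [ 0.     0.     0.     1.   ]] [-0.0486743  0.         0.         0.         0.       ] [[523.04269111   0.         275.99317774]
 [  0.         523.04269111 209.03618641]
 [  0.           0.           1.        ]]
```

View pics/t0.png

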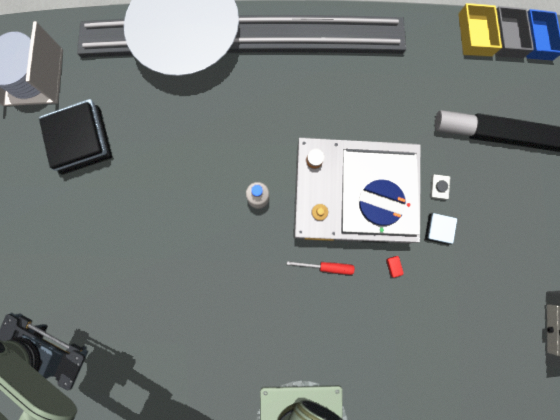

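View pics/s0.png

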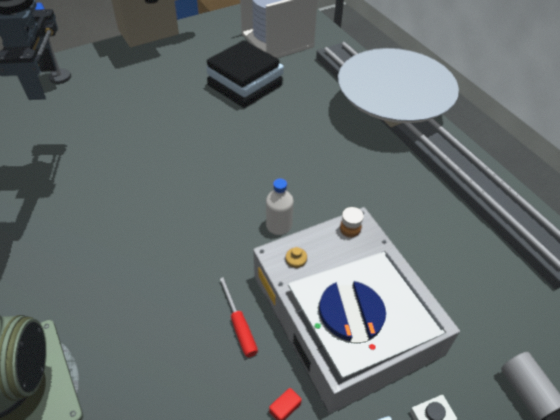

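The top view shows the housing at about (360,190) with its deck to the left (+y). The fastener is at (382,203), the orange marks are at (400,207) near the red dot (408,205), and the green dot is at (381,230) by the robot-side free edge. Next I'll measure these.

Run:
```python
from h import *
for n in 'ts':
    im=cv2.imread(f'pics/{n}0.png');W=np.load(f'{n}0.npy')
    b,g,r=[im[...,i].astype(int) for i in range(3)]
    x,y,z=W[...,0],W[...,1],W[...,2]
    box=(x>.25)&(x<.75)&(y<.12)&(y>-.35)
    top=box&(z>.083)&(z<.14)
    k,l,st,ce=cv2.connectedComponentsWithStats(top.astype(np.uint8)); i=1+st[1:,4].argmax()
    m=l==i
    print(n,'rect',cv2.minAreaRect(W[m][:,:2].astype(np.float32)))
    d=m&(z<.0945); print('z deck med',np.median(z[d]))
    blue=m&(b>60)&(b>r+40)&(b>g+35)
    print('blue',W[blue].mean(0),cv2.minEnclosingCircle(W[blue][:,:2].astype(np.float32)),cv2.minAreaRect(W[blue][:,:2].astype(np.float32)))
    c0=np.array(cv2.minEnclosingCircle(W[blue][:,:2].astype(np.float32))[0])
    inn=m&(np.hypot(x-c0[0],y-c0[1])<.048)&(np.minimum(np.minimum(r,g),b)>150)
    P=W[inn];q=P-P.mean(0);u,s,vt=np.linalg.svd(q[:,:2],full_matrices=False)
    print('slot',P.mean(0),len(P),np.degrees(np.arctan2(*vt[0][::-1])))
    for nm,mm in(('orange',(r>150)&(g<150)&(b<90)&(g>50)),('red',(r>150)&(g<50)),('green',(g>r+50)&(g>b+30))):
        mm=mm&m&(np.hypot(x-c0[0],y-c0[1])<.1);print(nm,mm.sum(),W[mm].mean(0),cv2.fitLine(W[mm][:,:2].astype(np.float32),2,0,.01,.01).ravel()[:2])
```

```text
t rect ((0.587178111076355, -0.14166507124900818), (0.3009648621082306, 0.24214516580104828), 86.9771499633789)
z deck med 0.09009594752439208
blue [ 0.55215093 -0.18659746  0.12404776] ((0.5524914264678955, -0.1898084431886673), 0.05477827787399292) ((0.5538643598556519, -0.18798312544822693), (0.09668328613042831, 0.10765732079744339), 70.37125396728516)
slot [ 0.5529935  -0.19037212  0.1101869 ] 443 69.94294305104219
orange 4 [ 0.5412998  -0.24409089  0.11572583] [ 0.76313823 -0.6462353 ]<stdin>:19: RuntimeWarning: Mean of empty slice.
  ret = um.true_divide(
Traceback (most recent call last):
cv2.error: OpenCV(4.12.0) /io/opencv/modules/imgproc/src/linefit.cpp:50: error: (-215:Assertion failed) count > 0 in function 'fitLine2D_wods'
```

Housing: the centre is (0.587,-0.142), yaw is -3.0°, and the rectangle measures 301x242 mm, as it should. That puts the flush point at (0.5496,-0.190). The slot lies at 69.9°, so cam is about 0.30, which is plausible. I'll use closed fingers (27 mm) in the 30 mm slot, with tool x along the slot. First move is the traverse.

```bash
python3 -m crank '-8 -7.08 0 0 0 10 0;-8 -7.08 0 0 0 10 0;-8 -7.08 0 0 0 10 0;-8 -7.08 0 0 0 10 0;-8 -7.08 0 0 0 10 0;-8 -7.08 0 0 0 10 0;-8 -7.08 0 0 0 10 0;-8 -7.08 0 0 0 10 0' 20
cat > togo.py <<'E'
import sys
from h import *
from scipy.spatial.transform import Rotation as Ro
x,y,z,a=map(float,sys.argv[1:])
s=manip.state();q=s['eef_rot'];R=Ro.from_quat(np.r_[q[1:],q[0]])
a=np.radians(a);T=Ro.from_matrix(np.array([[np.cos(a),np.sin(a),0],[np.sin(a),-np.cos(a),0],[0,0,-1]]).T)
print('t',s['time_s'],'pos',s['eef_pos'].round(4),'xang',np.degrees(np.arctan2(*R.as_matrix()[[1,0],0])).round(2),'F',s['ft_force'].round(2),'M',s['moment'].round(2),'w',round(s['grip_width'],3),'q6',s['q'][5].round(3))
print('shift',(R.inv().apply(np.array([x,y,z])-s['eef_pos'])/.03).round(3),'turn',(np.degrees((R.inv()*T).as_rotvec())/5).round(3))
E
python3 togo.py .5505 -.1897 .2 69.9
```

```text
time_s: 0.77
eef_pos: [0.3721, 0.2225, 0.2138]
eef_rot: [0.0, 0.613, 0.79, -0.0]
ft_force: [0.1, 0.0, -0.8]
grip_width: 0.446
t 0.7667 pos [0.3721 0.2225 0.2138] xang 104.44 F [ 0.12  0.   -0.82] M [-0.1  -0.03 -0.  ] w 0.446 q6 0.262
shift [-14.789   2.333   0.474] turn [-0.     0.013  6.908]
```

```bash
python3 -m crank '-10.5 1.67 0 0 0 6.9 0;-10.5 1.67 0 0 0 6.9 0;-10.5 1.67 0 0 0 6.9 0;-10.5 1.67 0 0 0 6.9 0;-10.5 1.67 0 0 0 6.9 0;-10.5 1.67 0 0 0 6.9 0;-10.5 1.67 0 0 0 6.9 0;-10.5 1.67 0 0 0 6.9 0'; python3 togo.py .5505 -.1897 .16 69.9
```

```text
time_s: 1.43
eef_pos: [0.5013, -0.0698, 0.2136]
eef_rot: [0.0, 0.819, 0.574, -0.0]
ft_force: [0.9, 0.5, 0.8]
grip_width: 0.005
t 1.4333 pos [ 0.5013 -0.0698  0.2136] xang 70.12 F [0.92 0.46 0.78] M [-0.07  0.1   0.01] w 0.005 q6 0.187
shift [-3.199  2.902  1.791] turn [0.006 0.01  0.044]
```

```bash
python3 -m crank '-3.22 2.95 0 0 0 0.04 0;-3.22 2.95 0 0 0 0.04 0;-3.22 2.95 0 0 0 0.04 0;-3.22 2.95 0 0 0 0.04 0;-3.22 2.95 2.1 0 0 0.04 0;-3.22 2.95 2.1 0 0 0.04 0;-3.22 2.95 2.1 0 0 0.04 0;-3.22 2.95 2.1 0 0 0.04 0'; python3 togo.py .552 -.190 .11 69.9
python3 - <<'E'
from h import *
c=cam('side','s1.png');t=cam('top','t1.png')
p=[[.5525,-.19,.11],manip.state()['eef_pos']]
out=[]
for k in(c,t):
    uv=pix(k,p);print(uv.round(1));u,v=uv[0].astype(int);u=min(max(u,65),495);v=min(max(v,65),355)
    out.append(cv2.resize(k['image'][v-65:v+65,u-65:u+65],(400,400),interpolation=cv2.INTER_CUBIC))
cv2.imwrite('pics/c1.png',np.hstack(out))
E
```

```text
time_s: 2.1
eef_pos: [0.5502, -0.1867, 0.1499]
eef_rot: [-0.001, 0.819, 0.574, -0.001]
ft_force: [0.4, -0.5, 0.1]
grip_width: 0.004
t 2.1 pos [ 0.5502 -0.1867  0.1499] xang 70.05 F [ 0.42 -0.46  0.08] M [-0.07  0.08  0.01] w 0.004 q6 0.001
shift [-0.085  0.098  1.331] turn [-0.037 -0.002  0.03 ]
[[351.5 312.8]
 [353.5 298. ]]
[[381.1 202.2]
 [384.3 200.1]]
```

View pics/c1.png

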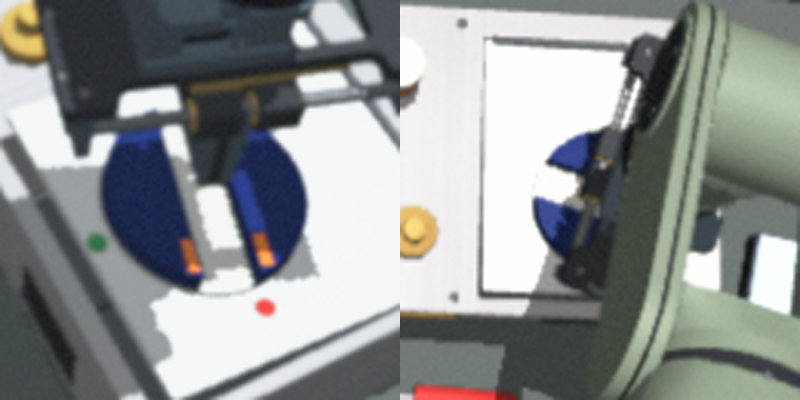

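Left crop (side view): the closed tips at about (212,185) hang over the pale slot, with the jaws across it. The orange marks are at (190,257) and (262,250), near the red dot at (265,307). The alignment is fine, so I'll correct about 3 mm and lower slowly.

```bash
python3 -m crank '-0.085 0.098 0 0 0 0 0;-0.085 0.098 0.4 0 0 0 0;-0.085 0.098 0.7 0 0 0 0;-0.085 0.098 0.9 0 0 0 0;-0.085 0.098 1.05 0 0 0 0;-0.085 0.098 1.15 0 0 0 0;-0.085 0.098 1.15 0 0 0 0'; python3 togo.py .5496 -.1897 .096 69.9
```

```text
time_s: 2.78
eef_pos: [0.5527, -0.1904, 0.1159]
eef_rot: [-0.0, 0.819, 0.574, -0.0]
ft_force: [-0.3, 0.7, -0.6]
grip_width: 0.006
t 2.7833 pos [ 0.5527 -0.1904  0.1159] xang 70.05 F [-0.26  0.71 -0.56] M [-0.07  0.07  0.02] w 0.006 q6 -0.003
shift [-0.012 -0.103  0.664] turn [-0.012 -0.001  0.029]
```

```bash
python3 -m crank '-0.005 -0.03 0.2 0 0 0 0;-0.01 -0.05 0.35 0 0 0 0;-0.01 -0.07 0.5 0 0 0 0;-0.012 -0.09 0.6 0 0 0 0;-0.012 -0.1 0.7 0 0 0 0;-0.012 -0.1 0.75 0 0 0 0;-0.012 -0.1 0.75 0 0 0 0'; python3 togo.py .5496 -.1897 .093 69.9
```

```text
time_s: 3.37
eef_pos: [0.5507, -0.1903, 0.0942]
eef_rot: [0.001, 0.819, 0.574, 0.0]
ft_force: [1.2, -1.3, 4.0]
grip_width: 0.005
t 3.3667 pos [ 0.5507 -0.1903  0.0942] xang 70.04 F [ 1.17 -1.27  4.01] M [-0.47 -0.26 -0.02] w 0.005 q6 -0.004
shift [ 0.007 -0.04   0.04 ] turn [0.02  0.002 0.028]
```

Force is 4 N at z = 94.2 mm, so the hatch is about flush. I'll press 1 mm more and start turning clockwise (+tool z).

```bash
python3 -m crank '0.007 -0.03 0.05 0 0 0 0;0.007 -0.03 0.05 0 0 0 0;0.007 -0.03 0.05 0 0 1 0;0.007 -0.03 0.05 0 0 2 0;0.007 -0.03 0.05 0 0 3 0;0.007 -0.03 0.05 0 0 4 0;0.007 -0.03 0.05 0 0 5 0;0.007 -0.03 0.05 0 0 5 0'; python3 togo.py .5496 -.1897 .093 -3
```

```text
time_s: 4.03
eef_pos: [0.5487, -0.1883, 0.0925]
eef_rot: [-0.001, 0.924, 0.382, -0.0]
ft_force: [1.3, 0.5, 4.4]
grip_width: 0.004
t 4.0333 pos [ 0.5487 -0.1883  0.0925] xang 44.88 F [1.26 0.49 4.45] M [ 0.12 -0.14  0.01] w 0.004 q6 0.435
shift [-0.011  0.053 -0.016] turn [-2.600e-02  3.000e-03  9.575e+00]
```

```bash
python3 -m crank '-0.01 0.04 0 0 0 1 0;-0.01 0.04 0 0 0 2 0;-0.01 0.04 0 0 0 3 0;-0.01 0.04 0 0 0 4 0;-0.01 0.04 0 0 0 5 0;-0.01 0.04 0 0 0 6 0;-0.01 0.04 0 0 0 7 0;-0.01 0.04 0 0 0 8 0'; python3 togo.py .5496 -.1897 .093 -3
python3 - <<'E'
from h import *
out=[]
for n in('side','top'):
    k=cam(n);u,v=pix(k,[.55,-.19,.1])[0].astype(int)
    out.append(cv2.resize(k['image'][v-65:v+65,u-65:u+65],(400,400),interpolation=cv2.INTER_CUBIC))
cv2.imwrite('pics/c2.png',np.hstack(out))
E
```

```text
time_s: 4.7
eef_pos: [0.5495, -0.1889, 0.0926]
eef_rot: [-0.001, 0.999, 0.042, -0.0]
ft_force: [1.1, 2.6, 5.5]
grip_width: 0.002
t 4.7 pos [ 0.5495 -0.1889  0.0926] xang 4.8 F [1.12 2.58 5.49] M [ 0.39 -0.19  0.15] w 0.002 q6 1.133
shift [ 0.     0.026 -0.014] turn [-0.031  0.007  1.56 ]
```

View pics/c2.png

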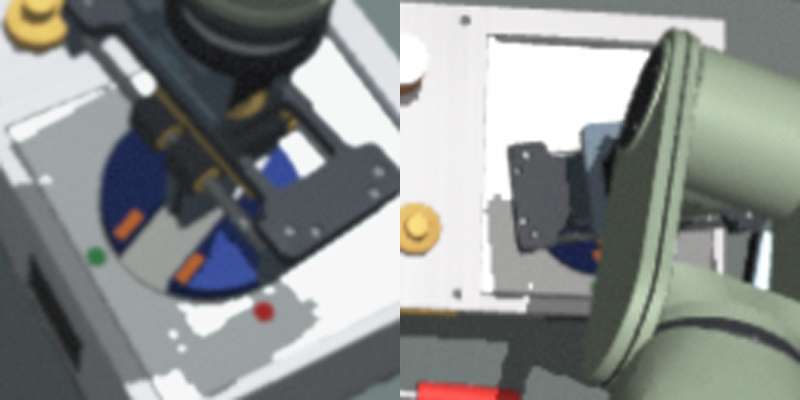

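Side crop: the hatch lies flush in its rim. The orange marks at (130,222) and (190,268) are nearing the green dot (95,257), with about 15–20° to go. I'll turn on and watch the moment.

```bash
python3 -m crank '0 0.02 0 0 0 0.7 0;0 0.02 0 0 0 1.4 0;0 0.02 0 0 0 2 0;0 0.02 0 0 0 2.4 0;0 0.02 0 0 0 2.4 0'; python3 togo.py .5496 -.1897 .093 -3
```

```text
time_s: 5.22
eef_pos: [0.5494, -0.1896, 0.0926]
eef_rot: [-0.001, 0.998, -0.061, -0.001]
ft_force: [0.4, 2.1, 5.8]
grip_width: 0.004
t 5.2167 pos [ 0.5494 -0.1896  0.0926] xang -7.03 F [0.35 2.08 5.79] M [ 0.35 -0.06  0.11] w 0.004 q6 1.339
shift [ 0.007  0.001 -0.015] turn [-0.028  0.014 -0.805]
```

Now at -7°, and the moment is 0.11 N m, which is friction only. There's no stop yet, so I'll go a little further.

```bash
python3 -m crank '0 0 0 0 0 0.5 0;0 0 0 0 0 1 0;0 0 0 0 0 1.2 0;0 0 0 0 0 1.2 0'; python3 togo.py .5496 -.1897 .093 -3
python3 - <<'E'
from h import *
k=cam('side');u,v=pix(k,[.55,-.19,.1])[0].astype(int)
cv2.imwrite('pics/c3.png',cv2.resize(k['image'][v-65:v+65,u-65:u+65],(400,400),interpolation=cv2.INTER_CUBIC))
E
```

```text
time_s: 5.55
eef_pos: [0.5494, -0.1896, 0.0926]
eef_rot: [-0.001, 0.994, -0.113, -0.001]
ft_force: [1.4, 2.7, 5.0]
grip_width: 0.005
t 5.55 pos [ 0.5494 -0.1896  0.0926] xang -12.99 F [1.4  2.69 5.02] M [ 0.35 -0.09  0.04] w 0.005 q6 1.443
shift [ 0.006  0.002 -0.014] turn [-0.028  0.015 -1.998]
```

View pics/c3.png

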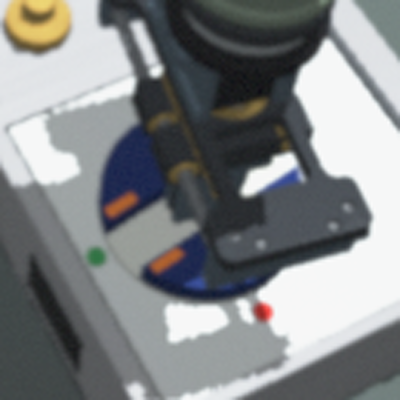

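The marks (122,206) and (167,262) now nearly straddle the line to the green dot (96,257). I'll turn further until the moment shows the hard stop.

```bash
python3 -m crank '0 0 0 0 0 0.4 0;0 0 0 0 0 0.8 0;0 0 0 0 0 0.8 0'; python3 togo.py .5496 -.1897 .093 -3
python3 - <<'E'
from h import *
k=cam('side','s4.png');W=world(k);b,g,r=[k['image'][...,i].astype(int) for i in range(3)]
d=np.hypot(W[...,0]-.5496,W[...,1]+.1897)
o=(d<.06)&(r>b+60)&(r>g+30)&(r>120)
n,l,st,ce=cv2.connectedComponentsWithStats(o.astype(np.uint8))
C=[W[l==i].mean(0) for i in range(1,n) if st[i,4]>5];print(np.round(C,4),st[1:,4])
m=np.mean(C,0)[:2]-[.5496,-.1897];print('end dir deg',np.degrees(np.arctan2(m[1],m[0])),'locked wants -183=177')
gm=(d<.09)&(g>r+40)&(g>b+20);print('green',W[gm].mean(0),gm.sum())
if len(C)==2:
    e=C[0]-C[1];print('across deg',np.degrees(np.arctan2(e[1],e[0])),'want 87/-93')
E
```

```text
time_s: 5.85
eef_pos: [0.5495, -0.1896, 0.0926]
eef_rot: [-0.001, 0.989, -0.148, -0.001]
ft_force: [1.2, 2.1, 5.8]
grip_width: 0.005
t 5.85 pos [ 0.5495 -0.1896  0.0926] xang -17.02 F [1.24 2.13 5.79] M [ 0.39 -0.08  0.1 ] w 0.005 q6 1.513
shift [ 0.005  0.    -0.014] turn [-0.027  0.015 -2.804]
[[ 0.5094 -0.1701  0.1073]
 [ 0.5101 -0.2089  0.1071]] [34 36]
end dir deg 179.72032348373534 locked wants -183=177
green [ 0.48672931 -0.18537743  0.08925079] 21
across deg 90.91706668632925 want 87/-93
```

The fastener is about 3–4° short of the stop, the finger slack is about 16°, and there's still only friction. I'll turn a little more.

```bash
python3 -m crank '0 0 0 0 0 0.5 0;0 0 0 0 0 1 0;0 0 0 0 0 1 0;0 0 0 0 0 1 0'; python3 togo.py .5496 -.1897 .093 -20
```

```text
time_s: 6.23
eef_pos: [0.5494, -0.1897, 0.0926]
eef_rot: [-0.001, 0.982, -0.19, -0.001]
ft_force: [0.5, 3.2, 5.0]
grip_width: 0.0
t 6.2333 pos [ 0.5494 -0.1897  0.0926] xang -21.96 F [0.51 3.24 5.04] M [ 0.36 -0.12  0.07] w 0.0 q6 1.599
shift [ 0.005 -0.002 -0.014] turn [-0.022  0.02  -0.391]
```

```bash
python3 -m crank '0 0 0 0 0 0.5 0;0 0 0 0 0 1 0;0 0 0 0 0 1 0'; python3 togo.py .5496 -.1897 .093 -20
cat > mk.py <<'E'
from h import *
k=cam('side');W=world(k);b,g,r=[k['image'][...,i].astype(int) for i in range(3)]
d=np.hypot(W[...,0]-.5496,W[...,1]+.1897)
o=(d<.06)&(r>b+60)&(r>g+30)&(r>120)
n,l,st,ce=cv2.connectedComponentsWithStats(o.astype(np.uint8))
C=[W[l==i].mean(0) for i in range(1,n) if st[i,4]>5];print(np.round(C,4))
m=np.mean(C,0)[:2]-[.5496,-.1897];e=C[0]-C[1];print('end',np.degrees(np.arctan2(m[1],m[0])),'(177) across',np.degrees(np.arctan2(e[1],e[0])),'(87)')
E
python3 mk.py
```

```text
time_s: 6.48
eef_pos: [0.549, -0.19, 0.0925]
eef_rot: [-0.001, 0.973, -0.233, -0.001]
ft_force: [1.5, 0.9, 5.2]
grip_width: 0.006
t 6.4833 pos [ 0.549  -0.19    0.0925] xang -26.91 F [1.47 0.88 5.21] M [0.27 0.12 0.6 ] w 0.006 q6 1.687
shift [ 0.013 -0.016 -0.016] turn [-0.008  0.028 -1.383]
[[ 0.5108 -0.1667  0.1071]
 [ 0.5061 -0.2051  0.1068]]
end 174.7378693569322 (177) across 82.90438521330786 (87)
```

Moment has risen to 0.6 N m, so this is the hard stop, and the marks are at the green dot. I'll back off 12° within the slack and lift straight out.

```bash
python3 -m crank '0 0 0 0 0 -1.2 0;0 0 0 0 0 -2.4 0;0 0 -0.1 0 0 -2.4 0;0 0 -0.4 0 0 -2.4 0;0 0 -1 0 0 -2.4 0;0 0 -2 0 0 -2.4 0;0 0 -3 0 0 -2.4 0;0 0 -3.3 0 0 -2.4 0'; python3 togo.py .5496 -.1897 .093 -20; python3 mk.py
python3 - <<'E'
from h import *
k=cam('side','s5.png');u,v=pix(k,[.55,-.19,.1])[0].astype(int)
cv2.imwrite('pics/c5.png',cv2.resize(k['image'][v-100:v+100,u-100:u+100],(500,500),interpolation=cv2.INTER_CUBIC))
E
```

```text
time_s: 7.2
eef_pos: [0.5511, -0.1909, 0.1957]
eef_rot: [0.0, 0.991, -0.131, 0.003]
ft_force: [0.7, -1.0, 0.5]
grip_width: 0.008
t 7.2 pos [ 0.5511 -0.1909  0.1957] xang -15.06 F [ 0.74 -1.04  0.52] M [-0.03  0.13 -0.02] w 0.008 q6 1.479
shift [-0.078 -0.025  3.423] turn [-0.009 -0.059  0.987]
[[ 0.5118 -0.1669  0.1124]
 [ 0.5088 -0.2059  0.1127]]
end 175.2092714007771 (177) across 85.54209110770428 (87)
```

View pics/c5.png

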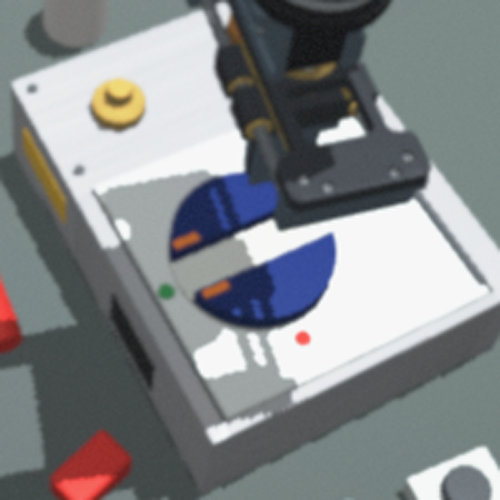

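The hatch stays down after release. The orange marks at (187,241) and (215,290) straddle the green dot (167,291), and mark height corresponds to about 0.02 rad, as expected when locked. The weight, red block and gauge are in place. The arm is clear, so I'll let it settle and hand in.

```bash
python3 -m crank '0 0 -1 0 0 0 0;0 0 -1 0 0 0 0;0 0 -1 0 0 0 0;0 0 -1 0 0 0 0;0 0 -1 0 0 0 0'; python3 mk.py; python3 -c "
from workcell import manip
print(manip.hand_in())"
```

```text
time_s: 7.72
eef_pos: [0.5488, -0.1905, 0.2193]
eef_rot: [-0.001, 0.991, -0.13, -0.002]
ft_force: [-0.2, 0.1, -0.3]
grip_width: 0.007
[[ 0.5118 -0.1669  0.1124]
 [ 0.5093 -0.2056  0.112 ]]
end 174.96136942830668 (177) across 86.1798304465543 (87)
the job is handed in; nothing more can be done
None
```

The hatch is locked shut and the job is handed in; hand-in gave no verdict. I set the closed fingertips in the slot and pressed the hatch flush, with 4–6 N on the fastener. I then turned the fastener clockwise until the moment rose from about 0.1 to 0.6 N m at the hard stop, backed off within the finger slack and lifted clear, at about 7.7 s.

Last checks:
- **Fastener:** the orange marks are at the green dot, with the slot within about 2° of the locked direction.
- **Hatch:** it stayed down after release, at about 0.02 rad from mark height. That fits the 0.017 rad expected when locked and is below the 0.03 limit, though the depth reading carries a millimetre or two of error.
- **Arm:** it is clear of everything, with the wrist force near zero.
- **Bystanders:** the brass weight, red block and gauge block looked undisturbed in the last picture. I did not measure any bystander against its start position, and the jar, bottle, screwdriver and box were not fully in that view.

One thing differed from plan: finger slack in the slot was about 16–20°, against the 6° I had worked out. I turned further to make up for it.

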